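Load a label cassette and press the printer's cover shut

TASK

Load the shelf-label printer: take the narrow label cassette, the one that fits the bay, set it down into the sloping bay with its nose to the front of the printer and let go of it, without dropping it. Then swing the pressure cover over and press it fully shut, so that it drives the cassette home. Leave the wide cassette and everything else on the bench where it stands.

Things in the scene. Friction and masses are not known exactly. Their poses are not given: they have to be found in the camera images.
- cassette_mid (a point): The cassette to load: white plastic, loose, about 0.25 kg, standing upright on the bench; 100 mm long (x), 46 mm wide (y), 66 mm tall (z, up). This point is its centre, 33 mm above its underside. Its nose is the -x end: there (x -50 to -28) it is only 32 mm wide and 46 mm tall. Grip it by the flat sides that face y, in the top 40 mm.
- cassette_nose (a point): Middle of the nose's end face on the same cassette: 50 mm along -x from cassette_mid, at the same height.
- cassette: The same narrow cassette as a  its origin is in the middle of its underside, 33 mm below cassette_mid; same axes.
- bay_mouth (a point): Centre of the mouth of the printer's cassette bay, a pocket in its sloping deck, level with the deck. z points straight out of the pocket, 25 degrees from vertical, leaning to the printer's front; x up the slope to its back, y across. The pocket is 104 (x) by 50 mm (y), bevelled 4 mm wider all round at the mouth; its front 16 mm narrow to 38 mm for the nose. Deck clear 30 mm beside it.
- bay_seat (a point): Top of the spring seat in the bay, 18 mm straight below bay_mouth, same axes at the start. A cassette let go rests on it: underside 18 mm deep, cassette_mid 15 mm above the mouth along z. The shut cover drives it 6 mm further, home: cassette_mid 9 mm above the mouth. The spring then pushes back with about 8 N.
- cover_hinge (a point): Middle of the pressure cover's hinge axis, which runs along the y axis of bay_mouth; 82 mm up the slope (x) from bay_mouth and 50 mm out from the deck (z). Same axes as bay_mouth; it does not move with the cover.
- cover_lip (a point): Outer side of the finger lip at the middle of the cover's free end, 158 mm from the hinge axis. It moves with the cover: its z points out of the cover's outer face, x towards the hinge. The outer face is flat and lies 5 mm outside the hinge axis.
- cover (a joint): Angle of the pressure cover, a dark frame with clear window, 112 mm wide, 152 mm long plus a 12 mm lip, 18 mm skirts. 0: shut, parallel to the deck; grows as it opens; 2.1 rad: open stop, about upright. Starts open. The hinge is stiff and stays where it is left, no latch: about 5 N at the lip moves it, about 8 N for the last 5 degrees, where its pad bears on the cassette.
- spare_mid (a point): Bystander: a wide label cassette of the same kind, 64 mm wide, too wide for this bay; 100 mm long and 66 mm tall. This point is its centre, 33 mm up.
- carton: Bystander: red carton 85 x 95 x 75 mm tall. Origin under its centre.
- filter: Bystander: dark spin-on oil filter, 74 mm across, 85 mm tall. Origin under its centre.
- bearing: Bystander: steel bearing ring lying flat, 72 mm across, 18 mm tall. Origin under its centre.
- brake_pad: Bystander: brake pad lying flat, 55 x 120 x 16 mm. Origin under its centre.
- oil_grey: Bystander: dark grey oil bottle, 52 x 92 mm, 200 mm tall. Origin under its centre.
- oil_green: Bystander: green oil bottle, 52 x 92 mm, 200 mm tall. Origin under its centre.
Not all that is in view belongs to the job. Leave any red look-alike of the cassette alone.

How it is judged (in metres and radians):
On the way:
1. the narrow cassette stands in the bay on the spring seat, nose to the front, let go, with the cover still open (x of cassette_mid in the frame of bay_mouth between -0.005 and 0.005 m and y of cassette_mid in the frame of bay_mouth between -0.005 and 0.005 m and x of cassette_nose in the frame of bay_mouth below -0.04 m and angle between the z axis of cassette_mid and the z axis of bay_mouth, either way round below 0.08 rad and contact force between the fingers and cassette below 0.1 N and z of cassette_mid in the frame of bay_mouth below 0.018 m and value of joint cover above 1.2 rad and linear speed of cassette below 0.03 m/s), for 0.2 s.
At the end, for the whole second after the job is handed in: The narrow cassette is in the bay, nose to the front, within 5 mm of the bay's centre along and across, upright in the bay within about 4.5 degrees, driven home to within 2.5 mm of its full depth, released and at rest, and the cover is shut to within 0.05 rad (x of cassette_mid in the frame of bay_mouth between -0.005 and 0.005 m and y of cassette_mid in the frame of bay_mouth between -0.005 and 0.005 m and x of cassette_nose in the frame of bay_mouth below -0.04 m and angle between the z axis of cassette_mid and the z axis of bay_mouth, either way round below 0.08 rad and contact force between the fingers and cassette below 0.1 N and z of cassette_mid in the frame of bay_mouth below 0.0115 m and value of joint cover below 0.05 rad and linear speed of cassette below 0.02 m/s); the robot touches nothing.
It fails at once if a bystander on the bench is moved more than 40 mm (distance of any of spare_mid, carton, filter, bearing, brake_pad, oil_grey, oil_green from where it was at the start of the episode above 0.04 m).
It fails at once if the cassette is dropped (it moves faster than 0.5 m/s while the fingers do not touch it) (contact force between the fingers and cassette below 0.05 N and linear speed of cassette above 0.5 m/s).
It also fails if it takes over 58 s, if anything falls off the work surface, if the arm or the gripper's body presses on something with over 40 N, if the wrist force passes 120 N, or if a joint passes its speed limit or range.

ROBOT

A 6-joint arm with a two-finger parallel gripper is mounted at the origin on the work surface. World frame = base frame: x ahead of the robot, y to its left, z up, the work surface at z = 0. Lengths are in mm, angles in rad, forces in N, time in s.
With the tool pointing down it reaches from about 300 to 875 mm from the base axis. Payload 6.4 kg.
Tool frame: the origin (TCP) lies midway between the tips of the shut fingers; the grasp point (between the pads) lies 19 mm behind it; z points along the fingers, y is the line along which they close (so a half turn about z gives the same grasp; the last joint's range is limited). The gripper opens to 88 mm and grips with 3 to 60 N. Pads are 18 mm wide; open, the fingers measure 123 mm over their backs; the gripper's body (75 mm by 187 mm) begins 45 mm behind the grasp point.
Start: joints at [-1.452, 0.181, 1.607, -0, 1.354, -0.206], TCP at [183.51, -544.945, 238.714] pointing down, gripper open.
Joint ranges: [-2.99, 2.99], [-0.89, 2.07], [0.3, 2.58], [-1.14, 4.28], [0, 2.63], [-3.12, 3.12]. Speed limits (rad/s): [2.57, 2.57, 3.01, 3.14, 3.14, 3.14].

INTERFACE

Orientations are given as a 3x3 rotation matrix whose columns are the frame's x, y, z axes.
In Python, from rig import manip, viewer, job gives the robot as it stands.
- The arm moves only by the shell command python3 -m crank 'ROWS' [FORCE]. ROWS is JSON, a list of rows, each a list of 3 entries, a list of its own where there are three numbers: the shift along the tool's x, y, z each as a share of 50 cm, from -1 to 1, then the turn, a rotation vector about the tool's x, y, z each as a share of 2 pi rad, from -1 to 1, then the opening, from -1 (shut) to 1 (fully open). A call has 1 to 8 rows; each row is the pose to reach, as a shift and turn from the pose commanded when the call began, along the tool's axes at that moment, turning the shorter way round; what a row does not reach only later rows make up. A row lasts 1/12 s, in which the tool goes at most 41.7 mm and 7.16 degrees, less where a joint would pass 70% of its speed; a pose out of reach is approached as far as the arm can. A call with a number of a shift or a turn outside -1 to 1 is refused whole. A call with a gripper value outside its range is refused whole. The fingers move at their own pace and stop on an object; FORCE is the grip in N (left out, the last holds). Time passes only in rows, so rows that repeat a pose let the fingers close. It gives the time, the measured TCP pose, the force, the opening and the grip force at its end, in the units of the state.
- manip.read_state(): the state, without advancing time (a new reading comes with each control period).
- viewer.grab_frame(name): name is "scene" or "top" or "wrist"; returns a dict with "frame" (420x560x3 uint8, red, green, blue), "fov_y" (degrees; the focal length in pixels is half the picture's height over the tangent of half this angle, whatever the lens; pixels are square), "cx", "cy" (the principal point, pixels), "R" (3x3) and "t" (3): a world point X has camera coordinates R X + t; the wrist camera has in their place "mount" (4x4, takes a point from camera to tool coordinates, whose origin is the TCP and whose axes are the flange's). Camera axes: x right, y down, z forward; pixel columns grow to the right and rows downward; lengths in mm; the calibration is good to about 2 mm. A picture is of the moment at which its call begins: read the wrist's pose just before it. There is no depth.
- job.close_job(): hands the job in; it is judged then, once.
Trained networks look in the newest picture that a camera, given by its name, has taken for a name from the list of things; names that differ only in an ending like _2 or _b are one class to them, and where a whole thing is asked for, a point or a joint stands for the part that bears it (a point fixed in the world has none). Each returns a list of dicts, best first, with "score" (0 to 1); they miss things now and then, are a little off and sometimes report something else, mostly with a low value. They report only what shows in the picture. A call takes as long as a camera call. They do not tell look-alikes from the thing itself.
- viewer.trace(camera, target): "region" (420x560 bool, what is visible of it).
- viewer.place_of(camera, target): "position" ([x, y, z] in mm, in world coordinates, good to about 4 mm: a listed point, or the origin of a listed thing).
The state is a dict: "clock": time; "joints": joint angles; "dq": joint speeds; "joint_efforts": joint torques, N m; "position": TCP position; "orientation": TCP orientation; "force": force on the tool from outside, world axes, zero at the start; "torque": the same for the moment, N m; "width": opening from 0.0 (shut) to 1.0 (fully open); "grasp_force": force on a finger pad.
Only numpy, scipy, OpenCV 4.12 (cv2) and the standard library are available. Lean on these libraries where they do the work, as an engineer would, in place of code of your own. Each camera call takes 0.05 s, during which the arm holds its last target. There are 200 camera calls.

## Working session

There is one attempt and no reset: what is moved stays moved. The work goes in short steps, Python scripts to look and compute and a shell command to move; the robot and the scene stay as the last step left them, time stands still between calls to the robot, and variables do not carry over. Pictures are saved under pics/ and viewed, at most 10 in all, crops included, and the job is handed in when it is done.

```bash
ls; mkdir -p pics
python3 - <<'E'
from rig import manip, viewer, job
import cv2, numpy as np
s=manip.read_state(); print(s)
ims=[]
for c in ["scene","top"]:
    f=viewer.grab_frame(c); cv2.imwrite(f"pics/{c}0.png",f["frame"][:,:,::-1])
    print(c,f["fov_y"],f["cx"],f["cy"],np.round(f["R"],4).tolist(),np.round(f["t"],1).tolist())
    for n in ["cassette_mid","cassette_nose","cassette","bay_mouth","bay_seat","cover_hinge","cover_lip","spare_mid","carton","filter","bearing","brake_pad","oil_grey","oil_green"]:
        print(c,n,[(np.round(d["position"]).tolist(),round(d["score"],2)) for d in viewer.place_of(c,n)][:3])
E
```

```text
pics
{'clock': 0.0, 'joints': array([-1.45229050e+00,  1.81508301e-01,  1.60802354e+00,  3.65989238e-06,
        1.35380204e+00, -2.06309661e-01]), 'dq': array([ 6.82999761e-04, -5.07371050e-05, -1.40581024e-04, -8.29231177e-04,
       -1.45538048e-03, -8.65065702e-04]), 'joint_efforts': array([ 6.74431067e-05, -4.33861220e+01, -3.41854370e+01,  7.03266333e-02,
        3.86727252e-02, -1.26663354e-04]), 'position': array([ 183.44851742, -544.37544761,  237.82104852]), 'orientation': array([[ 9.47709917e-01,  3.19133001e-01, -2.02313705e-04],
       [ 3.19132862e-01, -9.47708407e-01,  1.72943561e-03],
       [ 3.60185576e-04, -1.70356823e-03, -9.99998484e-01]]), 'force': array([-0.56034793, -0.58164521,  0.82259228]), 'torque': array([-0.02900619, -0.00441981, -0.01360923]), 'grasp_force': 0.0, 'width': 0.9999771651226147}
scene 56.10752848100316 278.8602982223452 209.2953615155437 [[-0.4393, 0.8983, -0.008], [0.6434, 0.3084, -0.7006], [-0.6269, -0.3129, -0.7135]] [224.7, -195.8, 1466.5]
scene cassette_mid [([354.0, 430.0, 33.0], 0.83), ([688.0, 100.0, 33.0], 0.83), ([706.0, 267.0, 3.
[... 1196 characters left out ...]
2), ([188.0, 351.0, -2.0], 0.69)]
top bay_mouth [([339.0, -287.0, 4.0], 0.74)]
top bay_seat [([565.0, -211.0, 79.0], 0.65), ([392.0, 50.0, 3.0], 0.57)]
top cover_hinge [([539.0, -247.0, 173.0], 0.72)]
top cover_lip [([534.0, -256.0, 328.0], 0.89)]
top spare_mid [([535.0, 126.0, 31.0], 0.89), ([456.0, 396.0, 33.0], 0.31), ([355.0, 282.0, -4.0], 0.26)]
top carton [([711.0, 274.0, -2.0], 0.85)]
top filter [([355.0, 285.0, -1.0], 0.95)]
top bearing [([394.0, 50.0, -1.0], 0.66), ([472.0, -522.0, 1.0], 0.6)]
top brake_pad [([337.0, -287.0, 3.0], 0.67)]
top oil_grey [([368.0, -448.0, 1.0], 0.91), ([392.0, 48.0, -1.0], 0.23)]
top oil_green [([471.0, -518.0, 2.0], 0.63), ([493.0, 368.0, 36.0], 0.32)]
```

View pics/scene0.png

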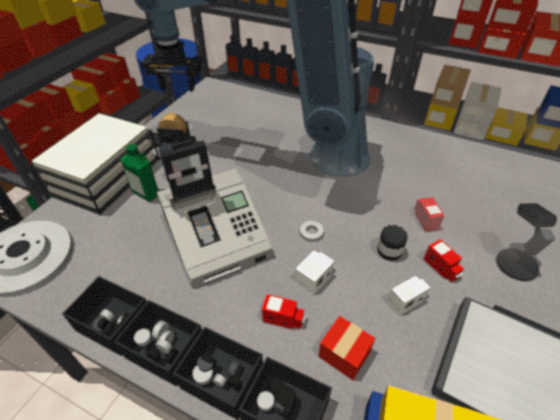

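View pics/top0.png

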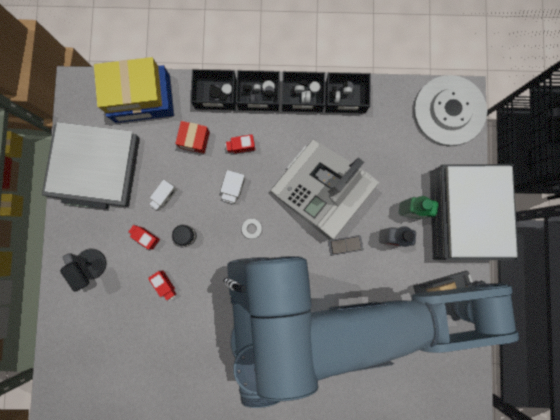

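The narrow white cassette is at top px (162,195) and scene px (410,293), near world (495,370). Its nose points away from the printer. The wide one is at top px (232,186). The printer bay is at top px (325,178), with the cover open behind it. The printer's front faces the scene camera.

```bash
cat > h.py <<'E'
from rig import manip, viewer, job
import numpy as np, cv2
from scipy.spatial.transform import Rotation as Ro
def down(yaw):  # tool down, tool x at yaw (deg)
    a=np.radians(yaw); return np.array([[np.cos(a),np.sin(a),0],[np.sin(a),-np.cos(a),0],[0,0,-1.]])
def go(p,R):
    s=manip.read_state(); R0=s["orientation"]; d=R0.T@(np.array(p,float)-s["position"])
    rv=Ro.from_matrix(R0.T@R).as_rotvec()
    print("shift",np.round(d/500,4).tolist(),"turn",np.round(rv/2/np.pi,4).tolist(),"mm",np.round(np.linalg.norm(d)),"deg",np.round(np.degrees(np.linalg.norm(rv)),1),"t",round(s["clock"],2))
def wrist():
    s=manip.read_state(); f=viewer.grab_frame("wrist"); M=np.array(f["mount"])
    T=np.eye(4); T[:3,:3]=s["orientation"]; T[:3,3]=s["position"]
    return f, T@M   # camera->world
def proj(f,W,P):
    P=np.atleast_2d(P); C=(P-W[:3,3])@W[:3,:3]; F=210/np.tan(np.radians(f["fov_y"]/2))
    return np.c_[f["cx"]+F*C[:,0]/C[:,2], f["cy"]+F*C[:,1]/C[:,2]]
def W_of(f):
    W=np.eye(4); R=np.array(f["R"]); W[:3,:3]=R.T; W[:3,3]=-R.T@f["t"]; return W
def ray(f,W,uv,z):
    F=210/np.tan(np.radians(f["fov_y"]/2)); d=W[:3,:3]@[(uv[0]-f["cx"])/F,(uv[1]-f["cy"])/F,1.]
    return W[:3,3]+d*(z-W[2,3])/d[2]
def bay(m,yaw): # yaw (deg) of uphill direction
    a=np.radians(yaw);u=np.array([np.cos(a),np.sin(a),0]);c,s=np.cos(np.radians(25)),np.sin(np.radians(25));k=np.array([0,0,1.])
    x=c*u+s*k; z=c*k-s*u; return np.array(m,float),np.c_[x,np.cross(z,x),z]
E
python3 - <<'E'
from h import *
go([495,370,300],down(146.3))
go([330,-120,340],down(60))
f,W=wrist(); print(np.round(f["mount"],3),f["fov_y"],W)
E
```

```text
shift [1.1744, -1.5354, -0.1225] turn [-0.0, -0.0, -0.3547] mm 968.0 deg 127.7 t 1.5
shift [0.5489, -0.7119, -0.2026] turn [-0.0, -0.0, -0.115] mm 461.0 deg 41.4 t 1.5
[[ 0.00000e+00 -9.66000e-01 -2.59000e-01  6.69900e+01]
 [ 1.00000e+00  0.00000e+00 -1.00000e-03  5.34000e-01]
 [ 1.00000e-03 -2.59000e-01  9.66000e-01 -1.45926e+02]
 [ 0.00000e+00  0.00000e+00  0.00000e+00  1.00000e+00]] 66.14401640437451 [[ 3.19189261e-01 -9.15186653e-01 -2.46072360e-01  2.47176393e+02]
 [-9.47689968e-01 -3.08622910e-01 -8.14593428e-02 -5.24060947e+02]
 [-1.39306452e-03  2.59201254e-01 -9.65822328e-01  3.84616010e+02]
 [ 0.00000000e+00  0.00000000e+00  0.00000000e+00  1.00000000e+00]]
```

```bash
python3 -m crank '[[[0.08,-0.08,-0.1],[0,0,-0.02],1],[[0.16,-0.16,-0.2],[0,0,-0.03],1],[[0.24,-0.26,-0.25],[0,0,-0.05],1],[[0.3,-0.34,-0.25],[0,0,-0.07],1],[[0.36,-0.44,-0.25],[0,0,-0.08],1],[[0.42,-0.53,-0.25],[0,0,-0.09],1],[[0.48,-0.62,-0.25],[0,0,-0.1],1],[[0.54,-0.71,-0.25],[0,0,-0.1],1]]'
python3 - <<'E'
from h import *
go([600,-150,365],down(49.5))
E
```

```text
clock: 2.22
position: [286.5, -260.2, 353.7]
orientation: [[0.577, 0.817, 0.001], [0.817, -0.577, -0.001], [-0.0, 0.001, -1.0]]
force: [0.8, -0.1, 0.3]
width: 1.0
grasp_force: 0.0
shift [0.5418, 0.385, -0.0223] turn [0.0002, 0.0001, 0.0146] mm 333.0 deg 5.3 t 2.22
```

```bash
python3 -m crank '[[[0.08,-0.04,-0.02],[0,0,0],1],[[0.16,-0.08,-0.022],[0,0,0.005],1],[[0.23,-0.02,-0.022],[0,0,0.01],1],[[0.3,0.1,-0.022],[0,0,0.0146],1],[[0.42,0.24,-0.022],[0,0,0.0146],1],[[0.542,0.385,-0.022],[0,0,0.0146],1],[[0.542,0.385,-0.022],[0,0,0.0146],1],[[0.542,0.385,-0.022],[0,0,0.0146],1]]' && python3 -m crank '[[[0,0,0],[0,0,0],1],[[0,0,0],[0,0,0],1]]'
python3 - <<'E'
from h import *
f,W=wrist(); cv2.imwrite("pics/w1.png",f["frame"][:,:,::-1])
for n in ["bay_mouth","bay_seat","cover_hinge","cover_lip"]:
    print(n,[(np.round(d["position"],1).tolist(),round(d["score"],2)) for d in viewer.place_of("wrist",n)][:3])
np.save("w1.npy",W); print(f["cx"],f["cy"],manip.read_state()["position"],manip.read_state()["clock"])
E
```

```text
clock: 2.88
position: [547.7, -155.4, 363.9]
orientation: [[0.651, 0.759, 0.0], [0.759, -0.651, -0.0], [-0.0, 0.0, -1.0]]
force: [0.1, -0.2, 1.8]
width: 0.997
grasp_force: 0.0
clock: 3.05
position: [546.7, -155.6, 361.6]
orientation: [[0.65, 0.76, -0.004], [0.76, -0.65, 0.002], [-0.001, -0.004, -1.0]]
force: [0.1, 0.1, 1.2]
width: 0.998
grasp_force: 0.0
bay_mouth [([575.8, -205.1, 91.7], 0.85), ([540.6, -248.9, 171.6], 0.45)]
bay_seat [([568.4, -211.3, 73.1], 0.85)]
cover_hinge [([541.7, -250.4, 175.2], 0.63)]
cover_lip [([529.4, -261.4, 325.1], 0.62)]
281.2040534191323 216.47136528007704 [ 544.72518287 -156.45045659  365.24652829] 3.3
```

View pics/w1.png

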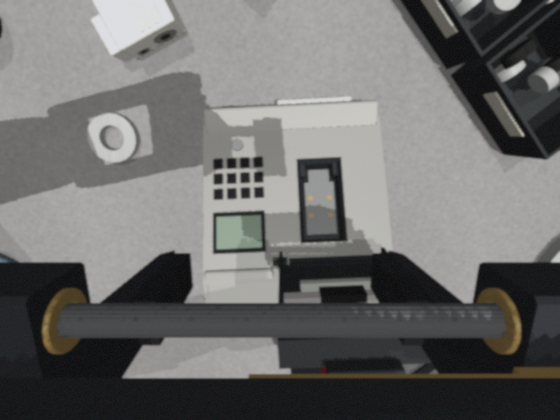

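```bash
cat > fit.py <<'E'
from h import *
im=cv2.imread("pics/w1.png"); W=np.load("w1.npy"); f=dict(fov_y=66.14401640437451,cx=281.204,cy=216.471)
def draw(m,yaw,name):
    o,R=bay(m,yaw); k=5; x0,y0=280,145
    c=cv2.resize(im[y0:y0+110,x0:x0+90],None,fx=k,fy=k,interpolation=cv2.INTER_CUBIC)
    def poly(P,col):
        q=(proj(f,W,o+np.array(P,float)@R.T)-[x0,y0]+.5)*k-.5
        cv2.polylines(c,[np.round(q).astype(int)],True,col,1)
    for a,b,z,col in [(56,29,0,(0,0,255)),(52,25,-4,(0,255,0)),(52,25,-18,(255,128,0))]:
        poly([[a,b,z],[a,-b,z],[-a,-b,z],[-a,b,z]],col)
    cv2.imwrite(name,c)
if __name__=="__main__":
    import sys; a=list(map(float,sys.argv[1:5])); draw(a[:3],a[3],sys.argv[5])
E
python3 fit.py 575 -206 92.5 -130.5 pics/fit1.png
```

```text
(no output)
```

View pics/fit1.png

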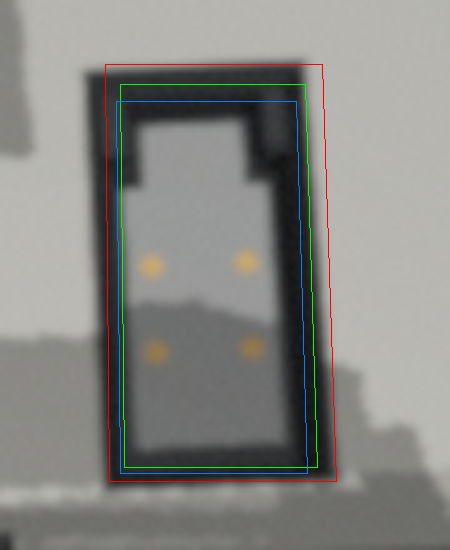

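Run:
```python
from fit import *
from scipy.optimize import least_squares
uv=(np.array([[86,72],[303,65],[335,476],[107,486]])+.5)/5-.5+[280,145]
L=np.array([[-56,29],[-56,-29],[56,-29],[56,29]],float)
# choose lateral sign so that first is the image left
def res(p,s=1,zp=True):
    o,R=bay(p[:3],p[3]); P=np.c_[L*[1,s],np.zeros(4)]
    r=(proj(f,W,o+P@R.T)-uv).ravel()
    return r if not zp else np.r_[r,(p[2]-92.5)/4]
for s in (1,-1):
  for zp in (True,False):
    r=least_squares(res,[575,-206,92.5,-130.5],args=(s,zp)); print(s,zp,np.round(r.x,2),r.cost,np.round(r.fun,2))
    if r.cost<20: b=r.x
fs=viewer.grab_frame("scene"); ft=viewer.grab_frame("top")
for n,fr in (("scene",fs),("top",ft)):
    Wc=W_of(fr)
    im=fr["frame"][:,:,::-1]; o,R=bay(b[:3],b[3])
    q=proj(fr,Wc,o+np.c_[L,np.zeros(4)]@R.T); print(n,q.round(1).tolist())
    c0=q.mean(0).astype(int)-[30,30]; c=cv2.resize(im[c0[1]:c0[1]+60,c0[0]:c0[0]+60],None,fx=6,fy=6,interpolation=cv2.INTER_CUBIC)
    cv2.polylines(c,[np.round((q-c0+.5)*6-.5).astype(int)],True,(0,0,255),1); globals()["c"+n]=c
cv2.imwrite("pics/st.png",np.hstack([cscene,ctop]))
print(manip.read_state()["clock"])
```

```text
1 True [ 568.46 -223.26   18.77 -128.87] 3615.3166664193777 [ 41.1    5.26 -39.14   7.71 -42.97  -3.83  40.93  -6.82 -18.43]
1 False [ 556.27 -286.67 -244.22 -128.1 ] 3051.624948566342 [ 35.04  17.32 -32.47  19.72 -36.46 -16.57  33.87 -19.54]
-1 True [ 572.51 -204.88   91.42 -127.9 ] 0.32709764046702583 [ 0.18  0.03 -0.07 -0.55 -0.27  0.32  0.16  0.2  -0.27]
-1 False [ 572.45 -205.2    90.11 -127.9 ] 0.24680241316775786 [ 0.26  0.16 -0.13 -0.42 -0.34  0.19  0.22  0.07]
scene [[200.5, 247.2], [220.4, 240.0], [206.3, 205.1], [186.8, 211.5]]
top [[319.4, 161.8], [309.0, 174.5], [333.4, 191.0], [344.2, 177.8]]
3.4
```

View pics/st.png

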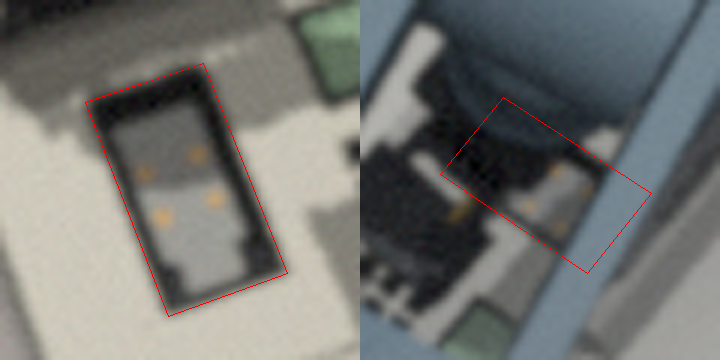

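Run:
```python
from h import *
go([495,370,260],down(146))
```

```text
shift [0.7332, -0.7627, 0.2092] turn [0.0003, 0.0002, -0.2686] mm 539.0 deg 96.7 t 3.4
```

```bash
python3 -m crank '[[[0.733,-0.763,0],[0,0,-0.2686],1],[[0.733,-0.763,0],[0,0,-0.2686],1],[[0.733,-0.763,0],[0,0,-0.2686],1],[[0.733,-0.763,0.1],[0,0,-0.2686],1],[[0.733,-0.763,0.2],[0,0,-0.2686],1],[[0.733,-0.763,0.209],[0,0,-0.2686],1],[[0.733,-0.763,0.209],[0,0,-0.2686],1],[[0.733,-0.763,0.209],[0,0,-0.2686],1]]'
python3 - <<'E'
from h import *
go([495,370,260],down(146))
E
```

```text
clock: 4.07
position: [513.4, 170.9, 315.8]
orientation: [[-0.292, 0.957, 0.002], [0.957, 0.292, 0.0], [-0.0, 0.002, -1.0]]
force: [1.3, 0.0, 0.4]
width: 0.998
grasp_force: 0.0
shift [0.3917, 0.0806, 0.1115] turn [0.0003, 0.0002, -0.1084] mm 208.0 deg 39.0 t 4.07
```

```bash
python3 -m crank '[[[0.38,0.08,0.11],[0,0,-0.1084],1],[[0.38,0.08,0.11],[0,0,-0.1084],1],[[0.38,0.08,0.11],[0,0,-0.1084],1],[[0.38,0.08,0.11],[0,0,-0.1084],1],[[0.38,0.08,0.11],[0,0,-0.1084],1],[[0.38,0.08,0.11],[0,0,-0.1084],1],[[0.38,0.08,0.11],[0,0,-0.1084],1],[[0.38,0.08,0.11],[0,0,-0.1084],1]]'
python3 - <<'E'
from h import *
f,W=wrist(); cv2.imwrite("pics/w2.png",f["frame"][:,:,::-1]); np.save("w2.npy",W)
for n in ["cassette_mid","cassette_nose"]:
    print(n,[(np.round(d["position"],1).tolist(),round(d["score"],2)) for d in viewer.place_of("wrist",n)][:3])
s=manip.read_state(); print(s["position"],s["clock"])
E
```

```text
clock: 4.73
position: [498.0, 362.7, 260.7]
orientation: [[-0.825, 0.565, 0.001], [0.565, 0.825, 0.0], [-0.001, 0.0, -1.0]]
force: [0.4, 0.5, -0.1]
width: 0.999
grasp_force: 0.0
cassette_mid [([499.3, 371.8, 37.4], 0.95), ([354.0, 430.2, 35.1], 0.59), ([391.0, 50.9, -3.7], 0.44)]
cassette_nose [([458.1, 397.1, 31.5], 0.88), ([676.5, 150.4, 34.3], 0.88), ([380.5, 475.1, 31.0], 0.79)]
[498.78241492 361.87942117 261.14814215] 4.8833
```

View pics/w2.png

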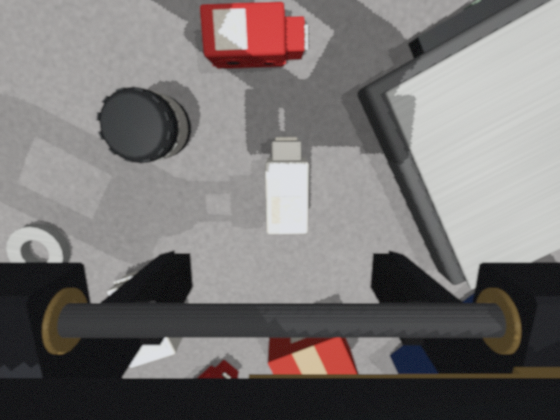

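Run:
```python
from h import *
from scipy.optimize import least_squares
im=cv2.imread("pics/w2.png"); W=np.load("w2.npy"); f=dict(fov_y=66.14401640437451,cx=281.204,cy=216.471)
g=im.min(2)[140:245,240:335]; print(np.percentile(g,[5,50,80,90,97]))
m=(g>np.percentile(g,97)*.5+np.median(g)*.5).astype(np.uint8)
cs,_=cv2.findContours(m,cv2.RETR_EXTERNAL,cv2.CHAIN_APPROX_NONE); c=max(cs,key=cv2.contourArea)
r=cv2.minAreaRect(c); uv=cv2.boxPoints(r)+[240,140]; print(r,uv.round(1).tolist())
P=np.array([ray(f,W,u,66) for u in uv])
print(P.round(1).tolist(), [round(float(np.linalg.norm(P[i]-P[i-1])),1) for i in range(4)],P.mean(0))
c=cv2.resize(im[125:250,235:340],None,fx=4,fy=4,interpolation=cv2.INTER_CUBIC)
cv2.polylines(c,[np.round((uv-[235,125]+.5)*4-.5).astype(int)],True,(0,0,255),1);cv2.imwrite("pics/fit2.png",c)
```

```text
[111. 163. 221. 221. 222.]
((46.5, 58.0), (70.0, 41.0), 90.0) [[266.0, 163.0], [307.0, 163.0], [307.0, 233.0], [266.0, 233.0]]
[[462.8, 368.3, 66.0], [487.1, 403.7, 66.0], [551.5, 361.5, 66.0], [525.7, 324.0, 66.0]] [77.0, 42.9, 77.0, 45.5] [506.75093607 364.3677359   66.        ]
```

View pics/fit2.png

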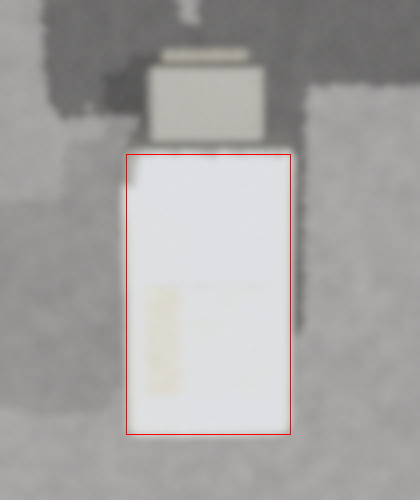

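Run:
```python
from h import *
from scipy.optimize import least_squares
W=np.load("w2.npy"); f=dict(fov_y=66.14401640437451,cx=281.204,cy=216.471)
uv=(np.array([[123.5,151],[294,151],[291,436],[126,436]])+.5)/4-.5+[235,125]
print(np.array([ray(f,W,u,66) for u in uv]).round(1).tolist())
L=np.array([[-28,-23],[-28,23],[50,23],[50,-23]],float)
def model(p,s):
    a=np.radians(p[2]); R=np.array([[np.cos(a),-np.sin(a)],[np.sin(a),np.cos(a)]])
    return proj(f,W,np.c_[p[:2]+(L*[1,s])@R.T,np.full(4,66.)])
for s in (1,-1):
    r=least_squares(lambda p:(model(p,s)-uv).ravel(),[498,371,-34]); print(s,r.x.round(2),r.cost,r.fun.round(2))
R=down(180-34)
```

```text
[[461.9, 368.2, 66.0], [487.2, 405.0, 66.0], [552.3, 361.4, 66.0], [526.4, 323.7, 66.0]]
1 [497.85 370.79 -34.28] 0.5075769141312532 [-0.63  0.22  0.7   0.09  0.07 -0.22 -0.14 -0.09]
-1 [498.54 370.36 -34.39] 3582.8012566634134 [ 43.39   0.91 -43.16   0.95 -41.44   0.56  41.24   0.51]
```

Run:
```python
from h import *
go([498,371,100],down(145.7)); go([498,371,32],down(145.7))
```

```text
shift [0.0119, 0.0137, 0.3223] turn [0.0002, 0.0002, -0.0006] mm 161.0 deg 0.2 t 4.88
shift [0.0121, 0.0136, 0.4583] turn [0.0002, 0.0002, -0.0006] mm 229.0 deg 0.2 t 4.88
```

```bash
python3 -m crank '[[[0.012,0.0136,0.08],[0,0,-0.0006],1],[[0.012,0.0136,0.16],[0,0,-0.0006],1],[[0.012,0.0136,0.24],[0,0,-0.0006],1],[[0.012,0.0136,0.31],[0,0,-0.0006],1],[[0.012,0.0136,0.37],[0,0,-0.0006],1],[[0.012,0.0136,0.42],[0,0,-0.0006],1],[[0.012,0.0136,0.455],[0,0,-0.0006],1],[[0.012,0.0136,0.455],[0,0,-0.0006],1]]' 25
python3 - <<'E'
from h import *
go([498,371,32],down(145.7))
E
```

```text
clock: 5.55
position: [494.9, 369.4, 28.8]
orientation: [[-0.826, 0.563, -0.006], [0.563, 0.826, -0.003], [0.003, -0.006, -1.0]]
force: [0.1, -0.6, -0.4]
width: 1.005
grasp_force: 0.0
shift [-0.0033, 0.0061, -0.0065] turn [-0.0009, -0.0005, 0.0001] mm 5.0 deg 0.4 t 5.55
```

```bash
python3 -m crank '[[[0,0,0],[0,0,0],1],[[0,0,0],[0,0,0],1],[[0,0,0],[0,0,0],1]]'
python3 - <<'E'
from h import *
go([498,371,32],down(145.7))
E
```

```text
clock: 5.8
position: [498.7, 372.4, 35.0]
orientation: [[-0.827, 0.562, 0.003], [0.562, 0.827, 0.002], [-0.002, 0.003, -1.0]]
force: [0.2, -0.5, 0.1]
width: 1.002
grasp_force: 0.0
shift [-0.0003, -0.0031, 0.0059] turn [0.0005, 0.0003, 0.0004] mm 3.0 deg 0.3 t 5.8
```

```bash
python3 -m crank '[[[0,-0.001,0],[0,0,0],-1],[[0,-0.001,0],[0,0,0],-1],[[0,-0.001,0],[0,0,0],-1],[[0,-0.001,0],[0,0,0],-1],[[0,-0.001,0],[0,0,0],-1],[[0,-0.001,0],[0,0,0],-1],[[0,-0.001,0],[0,0,0],-1],[[0,-0.001,0],[0,0,0],-1]]' 25
python3 - <<'E'
from h import *
go([498,371,32],down(145.7))
E
```

```text
clock: 6.47
position: [496.6, 371.5, 32.6]
orientation: [[-0.828, 0.561, -0.0], [0.561, 0.828, -0.0], [0.0, -0.0, -1.0]]
force: [-0.7, 0.2, 0.7]
width: 0.517
grasp_force: 25.0
shift [-0.0029, 0.0007, 0.0012] turn [-0.0, -0.0, 0.0005] mm 2.0 deg 0.2 t 6.47
```

```bash
cat >> h.py <<'E'
B,RB=bay([572.5,-205,91.3],-127.9)
RT=np.c_[-RB[:,0],RB[:,1],-RB[:,2]]
def tcp(h,off=(-1.4,0,-0.4),dx=0,dy=0): # TCP for cassette mid at bay coords (dx,dy,h)
    return B+RB@np.array([dx,dy,h])-RT@np.array(off)
E
python3 -m crank '[[[0,0,-0.05],[0,0,0],-1],[[0,0,-0.13],[0,0,0],-1],[[0,0,-0.21],[0,0,0],-1],[[0,0,-0.29],[0,0,0],-1],[[0,0,-0.33],[0,0,0],-1],[[0,0,-0.33],[0,0,0],-1]]'
python3 - <<'E'
from h import *
print(tcp(100)); go(tcp(100),RT)
E
```

```text
clock: 6.97
position: [499.6, 373.1, 203.9]
orientation: [[-0.828, 0.561, 0.009], [0.561, 0.828, 0.005], [-0.005, 0.009, -1.0]]
force: [0.6, 1.2, -1.6]
width: 0.518
grasp_force: 25.0
[ 599.13639513 -170.78404384  180.97659002]
shift [-0.7745, -0.7895, 0.0427] turn [0.0585, -0.0537, 0.2557] mm 553.0 deg 96.4 t 6.97
```

```bash
python3 -m crank '[[[-0.05,-0.05,-0.02],[0.0585,-0.0537,0.2557],-1],[[-0.12,-0.12,-0.03],[0.0585,-0.0537,0.2557],-1],[[-0.7745,-0.7895,-0.03],[0.0585,-0.0537,0.2557],-1],[[-0.7745,-0.7895,-0.03],[0.0585,-0.0537,0.2557],-1],[[-0.7745,-0.7895,-0.03],[0.0585,-0.0537,0.2557],-1],[[-0.7745,-0.7895,-0.03],[0.0585,-0.0537,0.2557],-1],[[-0.7745,-0.7895,-0.03],[0.0585,-0.0537,0.2557],-1],[[-0.7745,-0.7895,-0.03],[0.0585,-0.0537,0.2557],-1]]'
python3 - <<'E'
from h import *
go(tcp(100),RT)
E
```

```text
clock: 7.63
position: [554.5, 48.4, 209.7]
orientation: [[-0.022, 0.995, -0.097], [0.964, -0.005, -0.267], [-0.266, -0.099, -0.959]]
force: [0.8, 0.3, -2.6]
width: 0.52
grasp_force: 25.0
shift [-0.4092, 0.0966, 0.1634] turn [0.0219, -0.0202, 0.1033] mm 226.0 deg 38.7 t 7.63
```

```bash
python3 -m crank '[[[-0.38,0.09,0.1],[0.0219,-0.0202,0.1033],-1],[[-0.38,0.09,0.1],[0.0219,-0.0202,0.1033],-1],[[-0.38,0.09,0.1],[0.0219,-0.0202,0.1033],-1],[[-0.409,0.0966,0.163],[0.0219,-0.0202,0.1033],-1],[[-0.409,0.0966,0.163],[0.0219,-0.0202,0.1033],-1],[[-0.409,0.0966,0.163],[0.0219,-0.0202,0.1033],-1],[[-0.409,0.0966,0.163],[0.0219,-0.0202,0.1033],-1],[[-0.409,0.0966,0.163],[0.0219,-0.0202,0.1033],-1]]' && python3 -m crank '[[[0,0,0],[0,0,0],-1],[[0,0,0],[0,0,0],-1],[[0,0,0],[0,0,0],-1],[[0,0,0],[0,0,0],-1],[[0,0,0],[0,0,0],-1],[[0,0,0],[0,0,0],-1]]'
python3 - <<'E'
from h import *
go(tcp(100),RT); go(tcp(60),RT)
f,W=wrist(); cv2.imwrite("pics/w3.png",f["frame"][:,:,::-1]); np.save("w3.npy",W)
E
```

```text
clock: 8.3
position: [600.1, -169.2, 180.0]
orientation: [[0.553, 0.792, -0.26], [0.719, -0.611, -0.331], [-0.421, -0.004, -0.907]]
force: [0.4, -1.1, -1.9]
width: 0.525
grasp_force: 25.0
clock: 8.8
position: [601.8, -168.1, 184.0]
orientation: [[0.554, 0.793, -0.254], [0.719, -0.609, -0.334], [-0.419, 0.002, -0.908]]
force: [-0.5, -0.0, -3.0]
width: 0.521
grasp_force: 25.0
shift [-0.0043, -0.001, 0.0086] turn [0.0007, -0.0006, 0.0008] mm 5.0 deg 0.4 t 8.8
shift [-0.0046, -0.0014, 0.0886] turn [0.0007, -0.0006, 0.0008] mm 44.0 deg 0.4 t 8.8
```

View pics/w3.png

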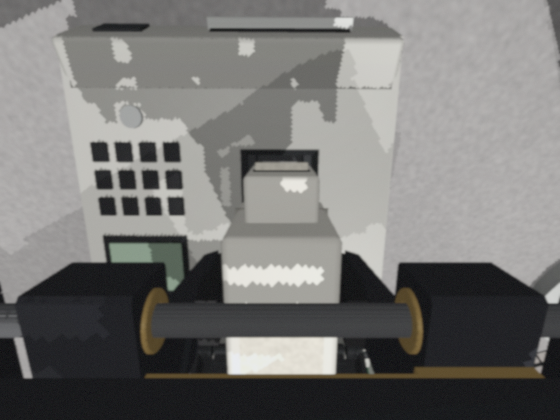

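Run:
```python
from h import *
W=np.load("w3.npy"); f=dict(fov_y=66.14401640437451,cx=281.204,cy=216.471)
print("mouth front",proj(f,W,B+np.array([[-56,-29,0],[-56,29,0.]])@RB.T).round(1).tolist())
s=manip.read_state(); R=s["orientation"]; T=s["position"]
# cassette coords (x,y,z from mid) -> tool: (-x, y, -z)+off
c=lambda P: T+(np.array(P,float)*[-1,1,-1]+[-1.4,0,-.4])@R.T
print("nose top (z23): end, root",proj(f,W,c([[-50,-16,23],[-50,16,23],[-28,-16,23],[-28,16,23]])).round(1).tolist())
print("nose top (z13)",proj(f,W,c([[-50,-16,13],[-50,16,13],[-28,-16,13],[-28,16,13]])).round(1).tolist())
print("body top front",proj(f,W,c([[-28,-23,33],[-28,23,33]])).round(1).tolist())
im=cv2.imread("pics/w3.png")
c2=cv2.resize(im[140:300,200:360],None,fx=3.7,fy=3.7,interpolation=cv2.INTER_CUBIC); cv2.imwrite("pics/w3c.png",c2)
```

```text
mouth front [[241.4, 149.8], [317.7, 150.1]]
nose top (z23): end, root [[237.9, 179.3], [321.7, 179.3], [239.8, 234.1], [319.8, 234.1]]
nose top (z13) [[241.1, 175.7], [318.7, 175.7], [242.7, 226.8], [317.2, 226.9]]
body top front [[217.5, 242.5], [341.9, 242.5]]
```

View pics/w3c.png

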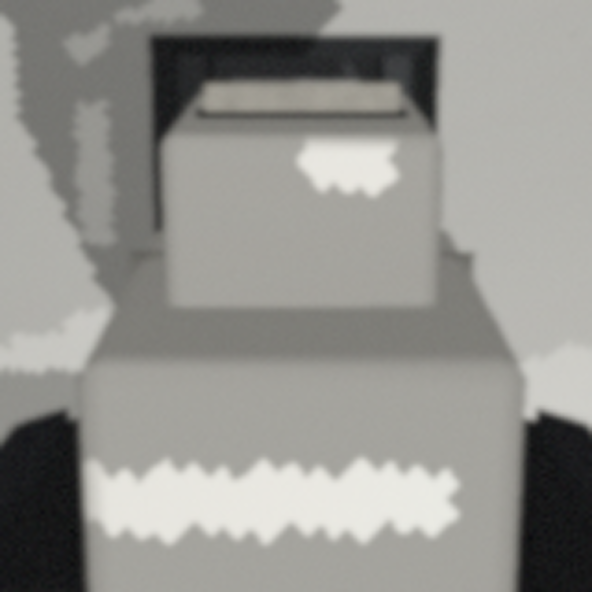

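The nose is centred over the pocket, with the mouth front edge at px (241..319,150) as predicted. I'll descend along the bay axis.

```bash
python3 -m crank '[[[-0.0046,-0.0014,0.03],[0.0007,-0.0006,0.0008],-1],[[-0.0046,-0.0014,0.06],[0.0007,-0.0006,0.0008],-1],[[-0.0046,-0.0014,0.09],[0.0007,-0.0006,0.0008],-1],[[-0.0046,-0.0014,0.108],[0.0007,-0.0006,0.0008],-1],[[-0.0046,-0.0014,0.108],[0.0007,-0.0006,0.0008],-1],[[-0.0046,-0.0014,0.108],[0.0007,-0.0006,0.0008],-1],[[-0.0046,-0.0014,0.108],[0.0007,-0.0006,0.0008],-1],[[-0.0046,-0.0014,0.108],[0.0007,-0.0006,0.0008],-1]]' && python3 -m crank '[[[0,0,0],[0,0,0],-1],[[0,0,0],[0,0,0],-1],[[0,0,0],[0,0,0],-1],[[0,0,0],[0,0,0],-1],[[0,0,0],[0,0,0],-1],[[0,0,0],[0,0,0],-1]]'
python3 - <<'E'
from h import *
go(tcp(50),RT); go(tcp(22),RT); print(RB.T@(manip.read_state()["position"]-B))
E
```

```text
clock: 9.52
position: [586.8, -188.0, 136.5]
orientation: [[0.558, 0.789, -0.259], [0.714, -0.615, -0.334], [-0.423, 0.001, -0.906]]
force: [-0.0, 0.0, -2.7]
width: 0.52
grasp_force: 25.0
clock: 10.02
position: [586.0, -187.9, 135.5]
orientation: [[0.557, 0.788, -0.26], [0.714, -0.615, -0.333], [-0.423, -0.0, -0.906]]
force: [-0.1, 0.1, -2.4]
width: 0.521
grasp_force: 25.0
shift [0.0006, -0.0003, -0.0006] turn [-0.0001, 0.0001, -0.0001] mm 0.0 deg 0.1 t 10.02
shift [0.0006, -0.0003, 0.0554] turn [-0.0001, 0.0001, -0.0001] mm 28.0 deg 0.1 t 10.02
[-1.10462783  0.17235568 49.29968526]
```

Well settled at h=50. Down to h≈24 slowly.

```bash
python3 -m crank '[[[0.0006,-0.0003,0.01],[0,0,0],-1],[[0.0006,-0.0003,0.02],[0,0,0],-1],[[0.0006,-0.0003,0.03],[0,0,0],-1],[[0.0006,-0.0003,0.04],[0,0,0],-1],[[0.0006,-0.0003,0.047],[0,0,0],-1],[[0.0006,-0.0003,0.052],[0,0,0],-1],[[0.0006,-0.0003,0.052],[0,0,0],-1],[[0.0006,-0.0003,0.052],[0,0,0],-1]]' && python3 -m crank '[[[0,0,0],[0,0,0],-1],[[0,0,0],[0,0,0],-1],[[0,0,0],[0,0,0],-1],[[0,0,0],[0,0,0],-1]]'
python3 - <<'E'
from h import *
go(tcp(16),RT); s=manip.read_state();print(RB.T@(s["position"]-B),RB.T@s["force"],s["torque"])
E
```

```text
clock: 10.68
position: [579.2, -196.3, 111.6]
orientation: [[0.557, 0.788, -0.261], [0.714, -0.615, -0.333], [-0.423, -0.001, -0.906]]
force: [0.8, 0.2, -2.3]
width: 0.519
grasp_force: 25.0
clock: 11.02
position: [579.5, -196.3, 112.0]
orientation: [[0.557, 0.789, -0.26], [0.714, -0.615, -0.334], [-0.423, 0.0, -0.906]]
force: [-0.6, 0.0, -2.4]
width: 0.516
grasp_force: 25.0
shift [0.0, -0.0003, 0.0159] turn [-0.0, 0.0001, -0.0001] mm 8.0 deg 0.1 t 11.02
[-1.38319628  0.14696694 23.53184478] [-0.67817933 -0.50330234 -2.3582871 ] [ 0.29092867 -0.2594516  -0.01635172]
```

```bash
python3 -m crank '[[[0,0,0.004],[0,0,0],-1],[[0,0,0.008],[0,0,0],-1],[[0,0,0.011],[0,0,0],-1],[[0,0,0.014],[0,0,0],-1],[[0,0,0.014],[0,0,0],-1],[[0,0,0.014],[0,0,0],-1],[[0,0,0.014],[0,0,0],-1],[[0,0,0.014],[0,0,0],-1]]'
python3 - <<'E'
from h import *
go(tcp(15),RT); s=manip.read_state();print(RB.T@(s["position"]-B),RB.T@s["force"],s["torque"])
E
```

```text
clock: 11.68
position: [577.6, -198.6, 105.5]
orientation: [[0.557, 0.788, -0.26], [0.714, -0.615, -0.334], [-0.423, -0.0, -0.906]]
force: [0.9, 0.4, -2.6]
width: 0.523
grasp_force: 25.0
shift [0.0, -0.0002, 0.0035] turn [-0.0001, 0.0001, -0.0001] mm 2.0 deg 0.1 t 11.68
[-1.37941095  0.08710794 16.35008462] [-1.81990287  0.46535178 -1.97645891] [ 0.31956697 -0.24680355  0.03959798]
```

```bash
python3 -m crank '[[[0,0,0.0015],[0,0,0],-1],[[0,0,0.003],[0,0,0],-1],[[0,0,0.004],[0,0,0],-1],[[0,0,0.004],[0,0,0],-1],[[0,0,0.004],[0,0,0],-1],[[0,0,0.004],[0,0,0],-1],[[0,0,0.004],[0,0,0],-1],[[0,0,0.004],[0,0,0],-1]]'
python3 - <<'E'
from h import *
s=manip.read_state();print(RB.T@(s["position"]-B),RB.T@s["force"],s["torque"])
E
```

```text
clock: 12.35
position: [577.2, -199.2, 103.8]
orientation: [[0.557, 0.789, -0.26], [0.714, -0.615, -0.334], [-0.423, 0.0, -0.906]]
force: [0.1, 2.0, 1.1]
width: 0.517
grasp_force: 25.0
[-1.41503612  0.13671118 14.49677179] [-0.9622483  -1.14692753  1.68986413] [ 0.2718032 -0.1768294 -0.0807888]
```

```bash
python3 -m crank '[[[0,0,0],[0,0,0],-0.1],[[0,0,0],[0,0,0],0.1],[[0,0,0],[0,0,0],0.4],[[0,0,0],[0,0,0],0.6],[[0,0,0],[0,0,0],0.6],[[0,0,0],[0,0,0],0.6],[[0,0,0],[0,0,0],0.6],[[0,0,0],[0,0,0],0.6]]' && python3 -m crank '[[[0,0,-0.02],[0,0,0],0.6],[[0,0,-0.06],[0,0,0],0.6],[[0,0,-0.12],[0,0,0],0.6],[[0,0,-0.2],[0,0,0],0.6],[[0,0,-0.25],[0,0,0],0.6],[[0,0,-0.25],[0,0,0],0.6],[[0,0,-0.25],[0,0,0],0.6],[[0,0,-0.25],[0,0,0],0.6]]'
python3 - <<'E'
from h import *
f,W=wrist(); cv2.imwrite("pics/w4.png",f["frame"][:,:,::-1]); np.save("w4.npy",W)
for n in ["cassette_mid","cassette_nose","cover_lip","cover_hinge"]:
    print(n,[(np.round(RB.T@(d["position"]-B),1).tolist(),round(d["score"],2)) for d in viewer.place_of("wrist",n)][:2])
c=np.array([[-50,-16,13],[-50,16,13],[-28,-16,13],[-28,16,13],[-28,-23,33],[-28,23,33],[50,-23,33],[50,23,33.]])+[0,0,15]
print(proj(f,W,B+c@RB.T).round(1).tolist())
print(RB.T@(manip.read_state()["position"]-B),manip.read_state()["clock"])
E
```

```text
clock: 13.02
position: [577.0, -199.3, 103.6]
orientation: [[0.557, 0.788, -0.261], [0.714, -0.615, -0.333], [-0.423, -0.0, -0.906]]
force: [-0.2, -0.3, -0.9]
width: 0.8
grasp_force: 0.0
clock: 13.68
position: [609.0, -157.4, 216.3]
orientation: [[0.557, 0.789, -0.261], [0.715, -0.615, -0.333], [-0.423, -0.001, -0.906]]
force: [-0.7, -1.0, -0.7]
width: 0.798
grasp_force: 0.0
cassette_mid []
cassette_nose [([-49.9, -1.5, 16.7], 0.79)]
cover_lip [([-3.7, 0.2, -17.7], 0.58)]
cover_hinge []
[[260.9, 154.1], [301.7, 154.1], [261.3, 182.0], [301.3, 182.0], [250.2, 186.2], [312.3, 186.3], [252.6, 282.3], [309.9, 282.4]]
[ -1.36527637  -0.45061078 137.64034493] 13.9333
```

View pics/w4.png

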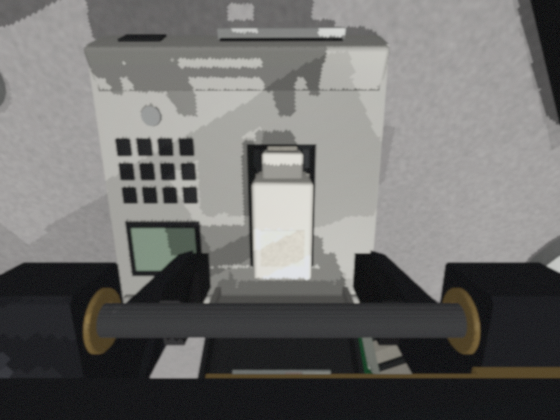

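The cassette is seated at body px (253..312, 181..279), straight in the pocket with its nose to the front. Next I'll bring shut fingers behind the open cover.

```bash
cat >> h.py <<'E'
def bp(x,z,y=0): return B+RB@np.array([x,y,z],float)
def now():
    s=manip.read_state(); print("bay",(RB.T@(s["position"]-B)).round(1),"F",(RB.T@s["force"]).round(1),"t",round(s["clock"],2),"j",s["joints"].round(2))
def cov(th,r=150,over=0):
    d=np.array([-np.cos(th),np.sin(th)]);n=np.array([np.sin(th),np.cos(th)]); return np.array([82,50])+r*d+(5-over)*n+[9,0]
E
python3 -m crank '[[[0,0,-0.07],[0,0,0],-1],[[0,0,-0.14],[0,0,0],-1],[[0,0,-0.21],[0,0,0],-1],[[-0.07,0,-0.23],[0,0,0],-1],[[-0.14,0,-0.23],[0,0,0],-1],[[-0.21,0,-0.23],[0,0,0],-1],[[-0.28,0,-0.23],[0,0,0],-1],[[-0.35,0,-0.23],[0,0,0],-1]]' && python3 -c "
from h import *
now();go(bp(200,245),RT);go(bp(196,172),RT)"
```

```text
clock: 14.6
position: [540.7, -245.3, 395.2]
orientation: [[0.557, 0.789, -0.261], [0.715, -0.615, -0.333], [-0.424, -0.001, -0.906]]
force: [-0.3, -0.2, 1.0]
width: 0.218
grasp_force: 0.0
bay [174.9  -0.3 253.7] F [ 0.7 -0.1  0.7] t 14.6 j [-0.41  0.25  1.27 -0.43  1.72  0.21]
shift [-0.0501, 0.0007, 0.0175] turn [-0.0003, 0.0002, -0.0] mm 27.0 deg 0.1 t 14.6
shift [-0.042, 0.001, 0.1635] turn [-0.0003, 0.0002, -0.0] mm 84.0 deg 0.1 t 14.6
```

```bash
python3 -m crank '[[[-0.05,0.001,0],[0,0,0],-1],[[-0.05,0.001,0.01],[0,0,0],-1],[[-0.046,0.001,0.05],[0,0,0],-1],[[-0.044,0.001,0.1],[0,0,0],-1],[[-0.042,0.001,0.14],[0,0,0],-1],[[-0.042,0.001,0.163],[0,0,0],-1],[[-0.042,0.001,0.163],[0,0,0],-1],[[-0.042,0.001,0.163],[0,0,0],-1]]'
python3 - <<'E'
from h import *
now()
f=viewer.grab_frame("scene"); cv2.imwrite("pics/s5.png",cv2.resize(f["frame"][90:300,120:330,::-1],None,fx=2.8,fy=2.8,interpolation=cv2.INTER_CUBIC))
for x,z in [(180,172),(96,190)]: go(bp(x,z),RT)
for th in (1.57,1.2,.9,.6,.3,.1,0): print(th,cov(th).round(1))
E
```

```text
clock: 15.27
position: [509.4, -286.4, 329.5]
orientation: [[0.557, 0.788, -0.262], [0.715, -0.615, -0.333], [-0.423, -0.002, -0.906]]
force: [-0.3, 0.4, 0.6]
width: 0.007
grasp_force: 0.0
bay [194.    0.2 172.4] F [ 0.1 -0.5  0.6] t 15.27 j [-0.49  0.23  1.42 -0.43  1.57  0.19]
shift [0.0286, -0.0015, 0.0031] turn [-0.0, 0.0001, -0.0001] mm 14.0 deg 0.1 t 15.32
shift [0.1966, -0.0016, -0.033] turn [-0.0, 0.0001, -0.0001] mm 100.0 deg 0.1 t 15.32
1.57 [ 95.9 200. ]
1.2 [ 41.3 191.6]
0.9 [  1.7 170.6]
0.6 [-30.  138.8]
0.3 [-50.8  99.1]
0.1 [-57.8  70. ]
0 [-59.  55.]
```

View pics/s5.png

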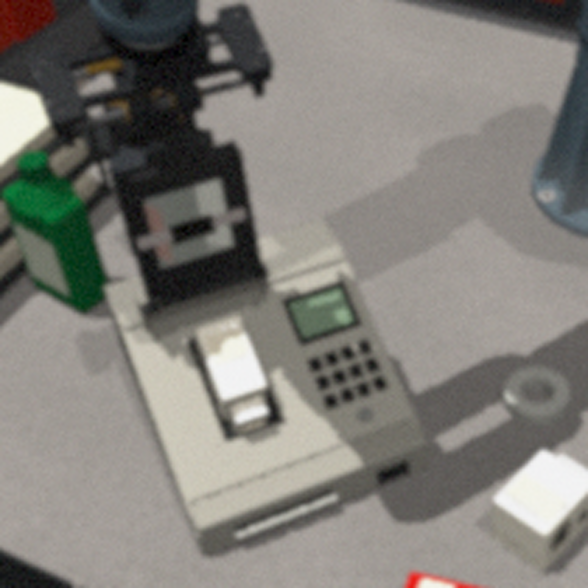

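```bash
python3 -m crank '[[[0.03,-0.0015,0.002],[0,0,0],-1],[[0.055,-0.0015,0],[0,0,0],-1],[[0.08,-0.0015,-0.008],[0,0,0],-1],[[0.105,-0.0015,-0.016],[0,0,0],-1],[[0.13,-0.0015,-0.026],[0,0,0],-1],[[0.155,-0.0015,-0.036],[0,0,0],-1],[[0.175,-0.0015,-0.044],[0,0,0],-1],[[0.196,-0.0015,-0.05],[0,0,0],-1]]'
python3 - <<'E'
from h import *
now()
for th in (1.4,1.2,1.05,.9,.75,.6): go(bp(*cov(th)),RT)
E
```

```text
clock: 15.98
position: [570.4, -206.9, 311.1]
orientation: [[0.556, 0.789, -0.262], [0.714, -0.615, -0.334], [-0.424, -0.001, -0.906]]
force: [-3.6, -4.7, -1.3]
width: 0.006
grasp_force: 2.4
bay [ 95.4  -0.5 198. ] F [ 4.8  0.  -3.7] t 15.98 j [-0.34  0.34  1.33 -0.41  1.62  0.34]
shift [0.0499, 0.0009, -0.0014] turn [-0.0002, 0.0003, -0.0] mm 25.0 deg 0.1 t 15.98
shift [0.1081, 0.0009, 0.0126] turn [-0.0002, 0.0003, -0.0] mm 54.0 deg 0.1 t 15.98
shift [0.1494, 0.0009, 0.0306] turn [-0.0002, 0.0003, -0.0] mm 76.0 deg 0.1 t 15.98
shift [0.1875, 0.0009, 0.0545] turn [-0.0002, 0.0003, -0.0] mm 98.0 deg 0.1 t 15.98
shift [0.2216, 0.001, 0.0838] turn [-0.0002, 0.0003, -0.0] mm 118.0 deg 0.1 t 15.98
shift [0.2509, 0.001, 0.1179] turn [-0.0002, 0.0003, -0.0] mm 139.0 deg 0.1 t 15.98
```

Pushing as expected at about 5 N. I'll follow the arc.

```bash
python3 -m crank '[[[0.03,0.001,0],[0,0,0],-1],[[0.06,0.001,0.001],[0,0,0],-1],[[0.085,0.001,0.006],[0,0,0],-1],[[0.108,0.001,0.0126],[0,0,0],-1],[[0.129,0.001,0.021],[0,0,0],-1],[[0.149,0.001,0.031],[0,0,0],-1],[[0.169,0.001,0.042],[0,0,0],-1],[[0.1875,0.001,0.0545],[0,0,0],-1]]'
python3 - <<'E'
from h import *
now()
for th in (.8,.7,.6,.5,.4,.3,.2): go(bp(*cov(th)),RT)
E
```

```text
clock: 16.65
position: [615.8, -149.6, 246.8]
orientation: [[0.557, 0.789, -0.261], [0.714, -0.615, -0.335], [-0.424, -0.0, -0.905]]
force: [-3.1, -4.1, 2.7]
width: 0.006
grasp_force: 2.2
bay [2.000e+00 1.000e-01 1.707e+02] F [5.8 0.  0.3] t 16.65 j [-0.23  0.47  1.28 -0.4   1.58  0.46]
shift [0.0238, -0.0003, 0.0192] turn [-0.0001, 0.0003, -0.0001] mm 15.0 deg 0.1 t 16.65
shift [0.045, -0.0003, 0.0404] turn [-0.0001, 0.0003, -0.0001] mm 30.0 deg 0.1 t 16.65
shift [0.064, -0.0003, 0.0636] turn [-0.0001, 0.0003, -0.0001] mm 45.0 deg 0.1 t 16.65
shift [0.0806, -0.0003, 0.0886] turn [-0.0001, 0.0003, -0.0001] mm 60.0 deg 0.1 t 16.65
shift [0.0946, -0.0003, 0.1152] turn [-0.0001, 0.0003, -0.0001] mm 75.0 deg 0.1 t 16.65
shift [0.1059, -0.0003, 0.143] turn [-0.0001, 0.0003, -0.0001] mm 89.0 deg 0.1 t 16.65
shift [0.1143, -0.0003, 0.1718] turn [-0.0001, 0.0003, -0.0001] mm 103.0 deg 0.1 t 16.65
```

```bash
python3 -m crank '[[[0.012,0,0.009],[0,0,0],-1],[[0.0238,0,0.0192],[0,0,0],-1],[[0.045,0,0.0404],[0,0,0],-1],[[0.064,0,0.0636],[0,0,0],-1],[[0.0806,0,0.0886],[0,0,0],-1],[[0.0946,0,0.1152],[0,0,0],-1],[[0.1059,0,0.143],[0,0,0],-1],[[0.1143,0,0.1718],[0,0,0],-1]]'
python3 - <<'E'
from h import *
now()
for th in (.15,.1,.05,0): go(bp(*cov(th)),RT)
go(bp(*cov(0,over=3)),RT)
E
```

```text
clock: 17.32
position: [625.3, -138.0, 143.5]
orientation: [[0.557, 0.789, -0.259], [0.715, -0.615, -0.333], [-0.423, 0.0, -0.906]]
force: [-0.8, -1.8, 4.9]
width: 0.008
grasp_force: 2.2
bay [-55.2   0.5  83.4] F [3.8 0.5 3.6] t 17.32 j [-0.22  0.58  1.33 -0.39  1.44  0.54]
shift [0.0026, -0.0011, 0.012] turn [0.0, -0.0, -0.0001] mm 6.0 deg 0.0 t 17.32
shift [0.005, -0.0011, 0.0268] turn [0.0, -0.0, -0.0001] mm 14.0 deg 0.0 t 17.32
shift [0.0066, -0.0011, 0.0418] turn [0.0, -0.0, -0.0001] mm 21.0 deg 0.0 t 17.32
shift [0.0075, -0.0011, 0.0568] turn [0.0, -0.0, -0.0001] mm 29.0 deg 0.0 t 17.32
shift [0.0075, -0.0011, 0.0628] turn [0.0, -0.0, -0.0001] mm 32.0 deg 0.0 t 17.32
```

```bash
python3 -m crank '[[[0.0026,-0.001,0.012],[0,0,0],-1],[[0.005,-0.001,0.0268],[0,0,0],-1],[[0.006,-0.001,0.036],[0,0,0],-1],[[0.0066,-0.001,0.042],[0,0,0],-1],[[0.007,-0.001,0.048],[0,0,0],-1],[[0.0075,-0.001,0.053],[0,0,0],-1],[[0.0075,-0.001,0.0568],[0,0,0],-1],[[0.0075,-0.001,0.0568],[0,0,0],-1]]' && python3 -c "
from h import *
now()"
```

```text
clock: 17.98
position: [619.4, -143.9, 117.8]
orientation: [[0.557, 0.789, -0.26], [0.715, -0.615, -0.332], [-0.422, -0.0, -0.907]]
force: [0.3, 3.2, 3.2]
width: 0.007
grasp_force: 2.0
bay [-58.6  -0.5  56.6] F [-1.1 -1.8  4. ] t 17.98 j [-0.23  0.6   1.36 -0.4   1.39  0.55]
```

```bash
python3 -m crank '[[[0,0,0.003],[0,0,0],-1],[[0,0,0.006],[0,0,0],-1],[[0,0,0.006],[0,0,0],-1],[[0,0,0.006],[0,0,0],-1],[[0,0,0.006],[0,0,0],-1],[[0,0,0.006],[0,0,0],-1]]' && python3 -c "
from h import *
now()"
```

```text
clock: 18.48
position: [619.3, -144.2, 117.1]
orientation: [[0.558, 0.789, -0.258], [0.715, -0.615, -0.333], [-0.421, 0.001, -0.907]]
force: [0.1, 8.7, 12.1]
width: 0.003
grasp_force: 7.2
bay [-58.6  -0.4  55.8] F [-1.2 -5.3 14. ] t 18.48 j [-0.23  0.6   1.36 -0.4   1.39  0.55]
```

```bash
python3 -m crank '[[[0,0,0.002],[0,0,0],-1],[[0,0,0.004],[0,0,0],-1],[[0,0,0.004],[0,0,0],-1],[[0,0,0.004],[0,0,0],-1],[[0,0,0.004],[0,0,0],-1],[[0,0,0.004],[0,0,0],-1]]' && python3 -c "
from h import *
now()"
```

```text
clock: 18.98
position: [619.3, -144.3, 117.0]
orientation: [[0.558, 0.789, -0.257], [0.715, -0.615, -0.333], [-0.421, 0.002, -0.907]]
force: [-1.0, 13.8, 19.9]
width: 0.009
grasp_force: 11.4
bay [-58.6  -0.3  55.7] F [-0.9 -9.2 22.4] t 18.98 j [-0.23  0.6   1.36 -0.4   1.39  0.55]
```

```bash
python3 -m crank '[[[0,0,-0.01],[0,0,0],-1],[[0,0,-0.05],[0,0,0],-1],[[0,0,-0.12],[0,0,0],-1],[[0,0,-0.2],[0,0,0],-1],[[0,0,-0.28],[0,0,0],-1],[[0,0,-0.34],[0,0,0],-1],[[0,0,-0.34],[0,0,0],-1],[[0,0,-0.34],[0,0,0],-1]]'
python3 - <<'E'
from h import *
now()
f,W=wrist()
F=cv2.resize(f["frame"][:,:,::-1],None,fx=1,fy=1)
for r in (152,164): # cover end corners when shut
    print(r,proj(f,W,B+np.array([[82-r,-56,55],[82-r,56,55.]])@RB.T).round(1).tolist())
for c in ("wrist","scene"):
    if c=="scene": viewer.grab_frame(c)
    for n in ["cover_lip","cassette_mid","cassette_nose"]:
        print(c,n,[(np.round(RB.T@(d["position"]-B),1).tolist(),round(d["score"],2)) for d in viewer.place_of(c,n)][:2])
cv2.imwrite("pics/w6.png",F)
E
```

```text
clock: 19.65
position: [663.2, -89.4, 269.0]
orientation: [[0.558, 0.789, -0.257], [0.715, -0.615, -0.334], [-0.422, 0.003, -0.907]]
force: [0.3, -0.3, -0.9]
width: 0.006
grasp_force: 0.0
bay [-58.1   0.6 223.1] F [-0.3  0.4 -0.8] t 19.65 j [-0.14  0.55  1.11 -0.38  1.69  0.52]
152 [[222.8, 187.9], [336.5, 187.8]]
164 [[222.2, 175.8], [337.0, 175.6]]
wrist cover_lip [([-74.8, 0.4, 54.1], 0.72)]
wrist cassette_mid []
wrist cassette_nose []
scene cover_lip [([-78.6, 2.7, 54.0], 0.76), ([-120.1, -300.7, -50.1], 0.64)]
scene cassette_mid [([-203.2, -647.7, 31.2], 0.82), ([-305.8, -94.4, 76.2], 0.69)]
scene cassette_nose [([-166.8, -664.4, 9.3], 0.68), ([-337.1, -129.4, 94.0], 0.64)]
```

View pics/w6.png

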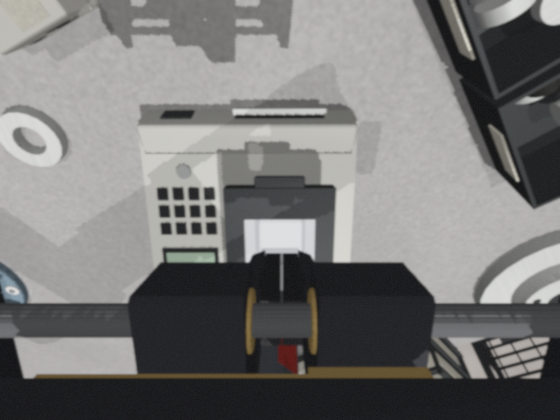

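The cover's free end is at px (224..335,187), which matches the predicted shut position. The lip was found 54 mm out from the deck (55 expected) and the arm is clear, so I'm handing in.

```bash
python3 -c "
from h import *
now(); print(job.close_job())"
```

```text
bay [-58.1  -0.3 219.8] F [ 0.2  0.9 -0.1] t 20.05 j [-0.14  0.56  1.12 -0.38  1.69  0.52]
the job is handed in; nothing more can be done
None
```

I set the narrow cassette in the bay nose to the front and let go of it, pressed the cover shut to its stop, and handed the job in at 20 s; the hand-in returned no verdict. I couldn't see the cassette's final depth under the cover, so I'm inferring it is home from the shut cover.

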